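# Refit the sprung filter lid of a jeweller's bench dust extractor

### The job

Put the loose metal lid back on the dust extractor: hold it tilted, hook its thin lip under the ledge, push it in against the spring strip hidden there, swing the other end down past the catch, and let the lid ease back so that it lies flat, held under both the ledge and the catch. Work gently by feel and force nothing; leave the other things on the bench where they are, and let go at the end.

Things in the scene. Friction and masses are not known exactly. Their poses are not given: they have to be found in the camera images.
- lid_grip (a point): Centre of the loose lid's fin handle; the lid starts flat on the bench, fin up. Lid axes: x from lip end to far end, y across, z up out of its top. The fin is a flat upright plate 12 mm thick (x), 50 long (y), 34 tall; this point is half-way up it, 17 mm above the lid's top face, 23 mm above its underside. Whole lid 0.2 to 0.4 kg.
- lid_lip (a point): Middle of the lower edge of the lip's tip (lid axes), 83 mm towards -x and 23 mm below lid_grip. The lid is bare aluminium, 150 mm long overall, 110 wide, 6 thick; its -x end is a thinner, narrower lip 18 mm long, 90 wide, 4 thick, flush with the underside.
- lid_far (a point): Middle of the lower edge of the lid's plain far end, 110 mm wide (lid axes): 67 mm towards +x and 23 mm below lid_grip.
- extractor: Dust extractor: grey box 250 (x) x 180 (y) x 80 mm tall, fixed; origin at the centre of its underside, z up, ledge at its -x end. On top is a dark steel lid frame round a pleated filter. The frame (ledge, strip, walls, catch) is clamped in slots, up to 20 mm either way along x from its nominal place: no reading shows this shift, it must be felt or seen. Over 25 N on the extractor is too much.
- seat (a point): Nominal (unshifted) place of the middle of the seated lid's underside (extractor axes): extractor x = y = 0, z = 88 mm, on two level rubber gasket strips (5 N/mm, 3 mm give). Side walls stand at y = +-58 mm (3 mm play each side of the lid), up to 8 mm above the seat. Seated, the lip's tip is 75 mm towards -x of here, the far end 75 mm towards +x; both move with the frame's shift.
- ledge (a point): Nominal place of the middle of the ledge's lower front edge (extractor axes): 66 mm towards -x of the seat point, 11.5 mm above the seat. The ledge is a bar across the frame, 6 mm thick, reaching from here towards -x; the lip goes under it in the -x direction. A lid tilted 10 to 15 degrees fits under it at every depth.
- strip (a point): Nominal place of the middle of the spring strip's face at rest, hidden under the ledge: 6 mm behind the ledge's edge (towards -x), 5.7 mm above the seat. It is 80 mm wide and yields up to 11 mm towards -x: 2.5 N at first touch, about 6 N at 7 mm, 8 N at its hard stop; slightly damped. With the lid seated it stays 3 mm pressed in.
- catch (a point): Nominal place of the middle of the catch's lower inner edge: 71 mm towards +x of the seat point, 7.5 mm above the seat. A rigid square nose, 100 mm wide, 5 mm thick, overhanging the end wall (face 4 mm farther towards +x). To swing the far end down past it the lip must first be held pushed in so that the strip yields at least 7 mm.
- block: Bystander: a soldering brick, 75 x 50 x 30 mm, origin at the centre of its underside.
- jar: Bystander: a small glass jar, 44 mm across, 55 mm tall, origin at the centre of its underside.
- toolpot: Bystander: a dark steel pot 72 mm across, 80 mm tall, with tool handles standing up to 160 mm; origin at the centre of its underside.
Things that resemble listed ones, but are neither listed nor needed, are in the scene too. There is more than one size of the part that bears lid_grip; the job needs the middle-sized.

How it is judged:
By the outcome, as a careful person would: the job done as asked, in the order asked, and still so for the second after the job is handed in, with the robot touching nothing.
It also fails if it takes over 56 s, if anything falls off the work surface, if the arm or the gripper's body presses on something with over 40 N, if the wrist force passes 120 N, or if a joint passes its speed limit or range.

### The arm

A 7-joint arm with a two-finger parallel gripper is mounted at the origin on the work surface. World frame = base frame: x ahead of the robot, y to its left, z up, the work surface at z = 0. Lengths are in m, angles in rad, forces in N, time in s.
With the tool pointing down it reaches from about 0.35 to 0.9 m from the base axis. Payload 19.9 kg.
Tool frame: the origin (TCP) lies between the finger pads; the fingertips stand 19 mm ahead of it and the grasp point (between the pads) is the TCP; z points along the fingers, y is the line along which they close (so a half turn about z gives the same grasp; the last joint's range is limited). The gripper opens to 94 mm and grips with 3 to 60 N. Pads are 16 mm wide; open, the fingers measure 119 mm over their backs; the gripper's body (75 mm by 177 mm) begins 78 mm behind the grasp point.
Start: joints at [-1.369, 0.417, -0.01, 1.614, 0.005, 1.111, -0.053], TCP at [0.151, 0.606, 0.203] pointing down, gripper open.
Joint ranges: [-2.81, 2.81], [-0.39, 2.02], [-1.27, 1.25], [0.06, 2.57], [-1.19, 4.33], [0.19, 2], [-2.82, 2.82]. Speed limits (rad/s): [1.89, 1.89, 2.39, 2.39, 3.01, 3.01, 3.01].

### API

Orientations are given as a 3x3 rotation matrix whose columns are the frame's x, y, z axes.
In Python, from rig import robot gives the robot as it stands. Calls block until the motion is done:
- robot.move_ptp(position, orientation): joint-space move of the TCP to a pose.
- robot.move_linear(position, velocity=0.15, frame=None, threshold=None): straight line of the TCP; frame=None keeps the orientation; velocity is the mean speed in m/s. With threshold (N) it stops when the force on the tool has changed by that much, and returns True; else False.
- robot.goto_joints(angles): joint-space move.
- robot.gripper_to(opening): finger opening in m; the grip force is fixed at half the most; returns when the fingers have stopped.
- robot.pause(seconds).
- robot.ik(position, orientation): joint angles nearest the present ones, or None.
- robot.get_state(): the state.
- robot.grab_frame(name): name is "scene" or "top"; returns the picture (384x512x3 uint8, red, green, blue); there is no depth.
- robot.camera_info(name): a dict with "fx", "fy", "cx", "cy" (pixels), "rvec" (rotation vector, rad) and "tvec" (3), from world to camera coordinates, as OpenCV has them. Camera axes: x right, y down, z forward; pixel columns grow to the right and rows downward; lengths in m; the calibration is good to about 2 mm. A picture is of the moment at which its call begins. camera_info takes no time and is no camera call.
A pose or a line that the arm cannot do raises robot.PlanningError and nothing moves.
- robot.sign_off(): hands the job in; it is judged then, once.
The state is a dict: "time": time; "qpos": joint angles; "joint_vel": joint speeds; "effort": joint torques, N m; "ee_pos": TCP position; "tool_rot": TCP orientation; "force": force on the tool from outside, world axes, zero at the start; "moment": the same for the moment, N m; "opening": finger opening in m; "grasp_force": force on a finger pad.
Only numpy, scipy, OpenCV 4.12 (cv2) and the standard library are available. Lean on these libraries where they do the work, as an engineer would, in place of code of your own. Each camera call takes 0.05 s, during which the arm holds its last target. There are 200 camera calls.

## Working session

There is one attempt and no reset: what is moved stays moved. The work goes in short steps, each a Python script; the robot and the scene stay as the last script left them, time stands still between calls to the robot, and variables do not carry over. Pictures are saved under pics/ and viewed, at most 10 in all, crops included, and the job is handed in when it is done.

```bash
ls; mkdir -p pics; python3 - <<'E'
from rig import robot
import cv2
for n in("scene","top"):
    cv2.imwrite(f"pics/{n}0.png",robot.grab_frame(n)[:,:,::-1]); i=robot.camera_info(n); print(n,i)
    R=cv2.Rodrigues(i["rvec"])[0]; print(-R.T@i["tvec"],R[2])
s=robot.get_state(); print(s["time"],s["force"],s["tool_rot"],s["opening"])
E
```

```text
pics
scene {'fx': 392.1953863761579, 'fy': 392.1953863761579, 'cx': 256.6013314059739, 'cy': 197.22802408880133, 'rvec': array([ 2.07807931,  1.50859009, -0.52487076]), 'tvec': array([-0.10985982, -0.3764544 ,  1.22464686])}
[ 1.03070778 -0.20843515  0.74009682] [-0.58278907  0.17909171 -0.79264308]
top {'fx': 411.7125718736915, 'fy': 411.7125718736915, 'cx': 252.2631206334018, 'cy': 193.11843481749779, 'rvec': array([ 2.10128041, -2.14751999,  0.19781965]), 'tvec': array([-0.03894109,  0.55309709,  1.07003468])}
[ 0.3456122  -0.0482044   1.15353177] [ 0.18415475 -0.00246548 -0.98289417]
0.1 [ 0.22698417 -0.73961357 -0.20732584] [[-9.70420475e-01  2.41420922e-01 -1.98569936e-04]
 [ 2.41420996e-01  9.70419904e-01 -1.05461538e-03]
 [-6.19099986e-05 -1.07135931e-03 -9.99999424e-01]] 0.09421309950541
```

View pics/scene0.png

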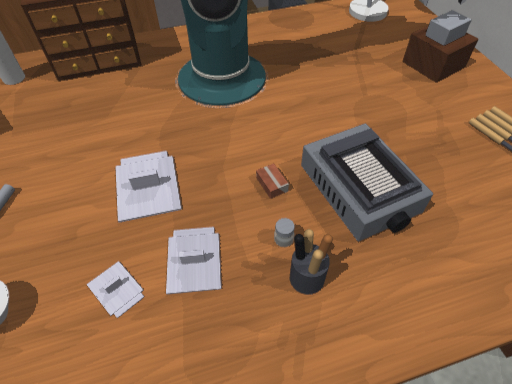

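View pics/top0.png

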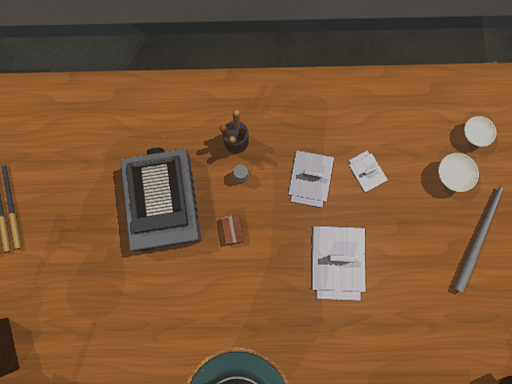

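The scene shows three lids with a fin and lip. In the top picture they are small at (368,171), middle at (312,180) and large at (340,260). By pixel length they are about 100, 150 and 200 mm, so the middle one fits "150 mm long", with its lip towards the robot at about (308,203). The extractor is at (160,200), with its wide dark ledge bar at (160,222) and the catch end at (155,158). I'll confirm this in one enlarged composite and measure with masks.

```bash
cat > h.py <<'E'
import numpy as np, cv2
from rig import robot
def cam(n):
    i=robot.camera_info(n); K=np.array([[i["fx"],0,i["cx"]],[0,i["fy"],i["cy"]],[0,0,1]])
    return K,cv2.Rodrigues(i["rvec"])[0],np.array(i["tvec"]).reshape(3)
def cast(n,uv,z):
    K,R,t=cam(n); c=-R.T@t; d=R.T@np.linalg.solve(K,[uv[0],uv[1],1]); return c+d*(z-c[2])/d[2]
def proj(n,p):
    K,R,t=cam(n); q=K@(R@np.array(p,float)+t); return q[:2]/q[2]
def tri(a,b):  # a: top px, b: scene px
    P=[K@np.c_[R,t] for K,R,t in (cam("top"),cam("scene"))]
    X=cv2.triangulatePoints(P[0],P[1],np.array(a,float).reshape(2,1),np.array(b,float).reshape(2,1)); return (X[:3]/X[3]).ravel()
E
python3 - <<'E'
from h import *
ims={n:cv2.imread(f"pics/{n}0.png") for n in("top","scene")}
for n,im in ims.items():
    hsv=cv2.cvtColor(im,cv2.COLOR_BGR2HSV)
    m=((hsv[...,1]<45)&(hsv[...,2]>140)).astype(np.uint8)
    for c in cv2.findContours(m,cv2.RETR_EXTERNAL,cv2.CHAIN_APPROX_NONE)[0]:
        if cv2.contourArea(c)<300: continue
        pts=np.array([cast(n,p,0.005)[:2] for p in c[:,0]],np.float32)
        r=cv2.minAreaRect(pts); ctr=cv2.boundingRect(c)
        print(n,ctr,np.round(r[0],4),np.round(r[1],4),round(r[2],1))
def crop(n,x,y,w,h,s): return cv2.resize(ims[n][y:y+h,x:x+w],(w*s,h*s),interpolation=cv2.INTER_CUBIC)
out=np.zeros((600,800,3),np.uint8)
def put(a,x,y): out[y:y+a.shape[0],x:x+a.shape[1]]=a[:600-y,:800-x]
put(crop("top",110,140,100,115,4),0,0)      # extractor top
put(crop("scene",298,122,133,115,3),400,0)
put(crop("top",285,145,55,65,2),0,465); 
put(crop("top",285,145,55,33,4),120,465)
put(crop("scene",160,222,66,75,3),400,350)
cv2.imwrite("pics/c1.png",out)
E
```

```text
top (313, 226, 53, 75) [ 0.362  -0.2847] [0.1421 0.1984] 86.9
top (439, 153, 40, 39) [ 0.6091 -0.6428] [0.1113 0.112 ] 84.0
top (349, 151, 39, 41) [ 0.6207 -0.3815] [0.1041 0.0752] 26.5
top (289, 151, 45, 56) [ 0.6005 -0.2187] [0.1087 0.1508] 77.7
top (465, 117, 31, 29) [ 0.7309 -0.7197] [0.089  0.0856] 88.7
scene (87, 262, 57, 56) [ 0.6227 -0.3821] [0.1046 0.076 ] 26.5
scene (166, 227, 55, 67) [ 0.6026 -0.2198] [0.1093 0.1507] 77.8
scene (116, 151, 65, 70) [ 0.3627 -0.2852] [0.1435 0.1952] 86.4
scene (343, 149, 57, 48) [0.5017 0.2504] [0.1391 0.0764] 7.7
scene (350, 0, 38, 16) [-0.232   0.6318] [0.1416 0.1129] 70.9
```

View pics/c1.png

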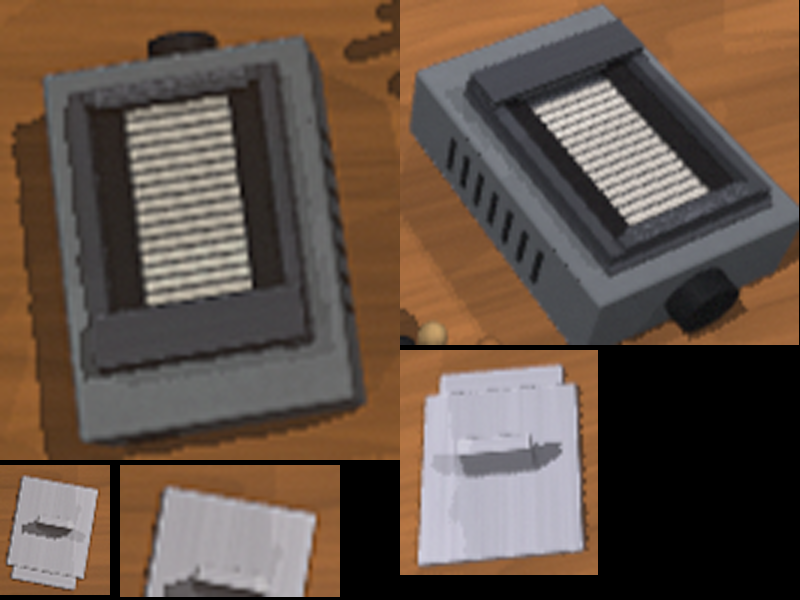

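The composite confirms the middle lid: the mask gives 109 × 151 mm, with the lip towards the robot and the fin across it. The extractor's top-face corners are visible in both views, and the ledge bar is at its robot-side end. Next I triangulate these.

```bash
python3 - <<'E'
from h import *
np.set_printoptions(precision=4,suppress=True)
T=lambda x,y:(110+x/4-.4,140+y/4-.4)
S=lambda x,y:(298+(x-400)/3-.35,122+y/3-.35)
t=[T(47,75),T(303,40),T(360,400),T(82,437)]   # (+x+y)(+x-y)(-x-y)(-x+y)
s=[S(798,210),S(597,305),S(413,72),S(603,5)]
C=np.array([tri(a,b) for a,b in zip(t,s)]); print("corners",C)
for n,q in(("top",t),("scene",s)):
    c=np.array([cast(n,p,.08) for p in q]); 
    ex=(c[0]+c[1]-c[2]-c[3])[:2]; ey=(c[0]-c[1]+c[3]-c[2])[:2]
    print(n,"ctr",c.mean(0),"yaw",np.degrees(np.arctan2(ex[1],ex[0])),np.degrees(np.arctan2(-ey[0],ey[1])),"len",np.linalg.norm(ex)/2,np.linalg.norm(ey)/2)
# ledge upper front edge ends / back edge ends, top & scene, z=.1055
for nm,q in(("front",[T(95,313),T(300,290)]),("back",[T(97,372),T(312,340)])):
    print(nm,[cast("top",p,.1055) for p in q])
print("scene front",[cast("scene",p,.1055) for p in(S(498,100),S(643,42))],"back",[cast("scene",p,.1055) for p in(S(472,75),S(610,18))])
# lid: far corners by both views, fin top
LT=lambda x,y:(285+(x-120)/4-.4,145+(y-465)/4-.4); LS=lambda x,y:(160+(x-400)/3-.35,222+(y-350)/3-.35)
print("lid far +y/-y",tri(LT(168,488),LS(582,550)),tri(LT(314,514),LS(420,563)))
print("fin top ends (scene z=.04)",[cast("scene",p,.04) for p in (LS(460,446),LS(530,440))])
print("fin tri", tri((285+30/2,145+(518-465)/2),LS(528,436)),tri((285+73/2,145+(528-465)/2),LS(459,441)))
print("toolpot",cast("top",(236,137),.08),"jar",cast("top",(240,173),.055),"block",cast("top",(232,230),.03))
# IK check
def R(yaw,tilt,sg):
    # lid axes: x,y,z ; tool z=-lid z, tool y=sg*lid x
    c,s=np.cos(yaw),np.sin(yaw); L=np.array([[c,-s,0],[s,c,0],[0,0,1]])@cv2.Rodrigues(np.array([0,-tilt,0.]))[0]
    y=sg*L[:,0]; z=-L[:,2]; return np.c_[np.cross(y,z),y,z]
for sg in(1,-1):
    for p,a in(((.609,-.221,.03),(-12.3,0)),((.51,.25,.15),(5,0)),((.51,.25,.13),(5,12))):
        print(sg,p,robot.ik(np.array(p),R(*np.radians(a),sg)))
E
```

```text
corners [[0.6486 0.2981 0.0814]
 [0.6724 0.1283 0.0733]
 [0.4277 0.0904 0.0746]
 [0.4071 0.2693 0.0766]]
top ctr [0.5386 0.1962 0.08  ] yaw 8.26149697092789 6.581878299991114 len 0.2458367501147794 0.17728911401189063
scene ctr [0.5416 0.1945 0.08  ] yaw 7.80258809500319 8.288367634784965 len 0.2423409281753994 0.17698415036605092
front [array([0.4842, 0.2552, 0.1055]), array([0.4962, 0.124 , 0.1055])]
back [array([0.4464, 0.2527, 0.1055]), array([0.4638, 0.116 , 0.1055])]
scene front [array([0.5029, 0.1266, 0.1055]), array([0.4818, 0.2578, 0.1055])] back [array([0.473 , 0.1188, 0.1055]), array([0.4495, 0.2465, 0.1055])]
lid far +y/-y [ 0.6851 -0.1823  0.001 ] [ 0.6622 -0.287   0.0044]
fin top ends (scene z=.04) [array([ 0.6046, -0.2431,  0.04  ]), array([ 0.6149, -0.1969,  0.04  ])]
fin tri [ 0.612  -0.1911  0.0384] [ 0.5979 -0.2439  0.036 ]
toolpot [ 0.7031 -0.01    0.08  ] jar [ 0.6082 -0.0186  0.055 ] block [0.4549 0.0065 0.03  ]
1 (0.609, -0.221, 0.03) [-0.3381  0.9111  0.9795  1.6953 -0.87    1.0319  0.7337]
1 (0.51, 0.25, 0.15) [-0.8888  0.4051  0.4785  1.8238 -0.2224  0.9658 -0.2287]
1 (0.51, 0.25, 0.13) [-0.9798  0.3298  0.4903  2.0019 -0.1056  0.6582 -0.3621]
-1 (0.609, -0.221, 0.03) [-0.3829  0.9758  1.0771  1.6967 -0.9635  1.0931 -2.349 ]
-1 (0.51, 0.25, 0.15) [-0.4416  0.375  -0.085   1.8084  0.038   0.9597  2.6864]
-1 (0.51, 0.25, 0.13) [-0.5065  0.3032 -0.0707  1.9866  0.1897  0.6752  2.5192]
```

```bash
cat >> h.py <<'E'
def R(yaw,tilt,sg=1):
    c,s=np.cos(yaw),np.sin(yaw); L=np.array([[c,-s,0],[s,c,0],[0,0,1]])@cv2.Rodrigues(np.array([0,-tilt,0.]))[0]
    y=sg*L[:,0]; z=-L[:,2]; return np.c_[np.cross(y,z),y,z]
def st(m=""):
    s=robot.get_state(); print(m,"t",round(s["time"],2),"p",np.round(s["ee_pos"],4),"F",np.round(s["force"],2),"M",np.round(s["moment"],2),"op",round(s["opening"],4),"gf",round(s["grasp_force"],1)); return s
E
python3 - <<'E'
from h import *
Rg=R(np.radians(-12.3),0)
robot.move_ptp([.5,-.1,.28],Rg); st()
robot.gripper_to(.045)
robot.move_ptp([.609,-.221,.12],Rg); st()
print(robot.move_linear([.609,-.221,.029],velocity=.08,threshold=5)); st("down")
robot.gripper_to(0.0); st("grip")
robot.move_linear([.609,-.221,.15],velocity=.12); st("lift")
E
python3 - <<'E'
from h import *
# extractor refinement on the first pictures: filter contour
for n in("top","scene"):
    im=cv2.imread(f"pics/{n}0.png"); hsv=cv2.cvtColor(im,cv2.COLOR_BGR2HSV)
    m=((hsv[...,1]<70)&(hsv[...,2]>115)).astype(np.uint8); b=np.zeros_like(m)
    x,y,w,h=(128,155,60,75) if n=="top" else (330,140,85,65)
    b[y:y+h,x:x+w]=m[y:y+h,x:x+w]; b=cv2.morphologyEx(b,cv2.MORPH_CLOSE,np.ones((5,5)))
    b=cv2.morphologyEx(b,cv2.MORPH_OPEN,np.ones((5,5)))
    c=max(cv2.findContours(b,0,1)[0],key=cv2.contourArea)
    for z in(.08,.088):
        p=np.array([cast(n,q,z)[:2] for q in c[:,0]],np.float32); r=cv2.minAreaRect(p); print(n,z,np.round(r[0],4),np.round(r[1],4),round(r[2],2))
E
```

```text
t 2.89 p [ 0.5002 -0.0993  0.2799] F [-0.52  0.23 -0.29] M [-0.08  0.04  0.01] op 0.094 gf 0.0
 t 4.69 p [ 0.6093 -0.2205  0.1211] F [-0.27 -0.36  0.57] M [-0.08  0.05 -0.  ] op 0.0449 gf 0.0
False
down t 5.97 p [ 0.6093 -0.2211  0.0295] F [ 0.6  -0.77  0.68] M [-0.03  0.04 -0.05] op 0.0448 gf 0.0
grip t 6.59 p [ 0.609 -0.221  0.029] F [-1.44 -0.15  1.78] M [0.01 0.26 0.08] op 0.0116 gf 30.0
lift t 7.75 p [ 0.6087 -0.2208  0.1492] F [-0.51  0.68 -3.64] M [-0.09  0.11 -0.07] op 0.0115 gf 30.0
top 0.08 [0.5626 0.2032] [0.1324 0.0689] 8.08
top 0.088 [0.561  0.2013] [0.1315 0.0684] 8.08
scene 0.08 [0.5553 0.2037] [0.126  0.0697] 7.95
scene 0.088 [0.5611 0.1987] [0.1245 0.0689] 7.95
```

```bash
cat >> h.py <<'E'
YAW=np.radians(8.0)
O=np.array([.5566,.2001,.088])
def rz(a): return np.array([[np.cos(a),-np.sin(a),0],[np.sin(a),np.cos(a),0],[0,0,1]])
def F2W(p): return O+rz(YAW)@(np.array(p,float)/1000)
def W2F(p): return rz(YAW).T@(np.array(p)-O)*1000
def pose(x,h,th,y=0.):   # tip lower edge in frame axes (mm), tilt deg -> TCP pos, rot
    v=cv2.Rodrigues(np.array([0,-np.radians(th),0.]))[0]@[83,0,29]
    return F2W(np.array([x,y,h])+v), R(YAW,np.radians(th))
def tip(s):              # tip in frame axes from state
    T=s["tool_rot"]; L=np.c_[T[:,1],np.cross(-T[:,2],T[:,1]),-T[:,2]]
    return W2F(s["ee_pos"]+L@[-.083,0,-.029])
def snap(k):
    for n in("top","scene"): cv2.imwrite(f"pics/{n}{k}.png",robot.grab_frame(n)[:,:,::-1])
E
python3 - <<'E'
from h import *
robot.move_linear([.56,-.15,.27],velocity=.2); st()
robot.move_ptp(*pose(-50,90,12)); st()
robot.move_linear(pose(-50,18,12)[0],velocity=.1); print(tip(st()))
snap(1)
a=cv2.imread("pics/top1.png")[130:260,90:220]; b=cv2.imread("pics/scene1.png")[80:240,270:440]
o=np.zeros((520,1040,3),np.uint8); o[:520,:520]=cv2.resize(a,(520,520),interpolation=2); o[:480,530:1040]=cv2.resize(b,None,fx=3,fy=3,interpolation=2)
cv2.imwrite("pics/c2.png",cv2.resize(o,(800,400),interpolation=cv2.INTER_AREA))
E
```

```text
t 8.64 p [ 0.5599 -0.1501  0.2693] F [ 0.24 -0.02 -2.76] M [-0.12  0.09 -0.  ] op 0.0115 gf 30.0
 t 9.98 p [0.582  0.2019 0.2238] F [ 0.26 -0.12 -2.65] M [-0.16  0.3  -0.04] op 0.0115 gf 30.0
 t 10.85 p [0.5819 0.2035 0.1522] F [ 0.73 -0.1  -2.22] M [-0.13  0.39 -0.03] op 0.0115 gf 30.0
[-49.56868415  -0.12405423  18.48620811]
```

View pics/c2.png

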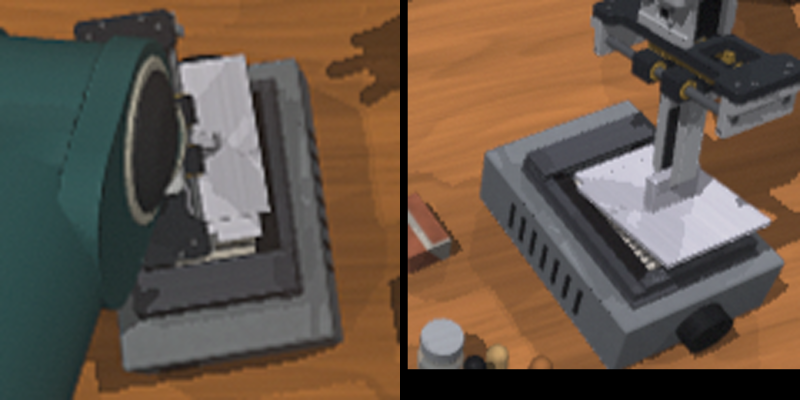

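Scene crop c2: the lid is held tilted, with its far corners at c2 (672,262) and (775,220), and hovers between the side walls with the lip short of the ledge. I now check the lateral fit using brightness profiles across the walls and the lid edges.

```bash
python3 - <<'E'
from h import *
s=robot.get_state(); tp=np.array(tip(s)); Rt=cv2.Rodrigues(np.array([0,-np.radians(12),0.]))[0]
ys=np.arange(-84,85,2.)
def prof(im,n,f):
    px=np.array([proj(n,F2W(f(y))) for y in ys],np.float32)
    return cv2.remap(im,px[None,:,0],px[None,:,1],1)[0]
for n in("top","scene"):
    im=cv2.cvtColor(cv2.imread(f"pics/{n}0.png"),6)
    q=np.mean([prof(im,n,lambda y:(x,y,8)) for x in np.arange(-35,50,2.5)],0)
    print(n,"walls z=8");print(" ".join(f"{int(y)}:{int(v)}" for y,v in zip(ys,q) if abs(y)>44))
    im=cv2.cvtColor(cv2.imread(f"pics/{n}1.png"),6)
    q=np.mean([prof(im,n,lambda y:tp+Rt@[x,y,6]) for x in np.arange(100,140,2.5)],0)
    print(n,"lid top");print(" ".join(f"{int(y)}:{int(v)}" for y,v in zip(ys,q) if 44<abs(y)<70))
    # ledge upper front edge: profile along x
    im=cv2.cvtColor(cv2.imread(f"pics/{n}0.png"),6); xs=np.arange(-110,-50,2.)
    px=np.array([[proj(n,F2W((x,y,17.5))) for x in xs] for y in np.arange(-40,41,8)],np.float32)
    print("ledge",[f"{int(x)}:{int(v)}" for x,v in zip(xs,cv2.remap(im,px[...,0],px[...,1],1).mean(0))])
E
```

```text
top walls z=8
-84:102 -82:102 -80:100 -78:93 -76:89 -74:89 -72:79 -70:60 -68:52 -66:60 -64:66 -62:67 -60:68 -58:60 -56:44 -54:37 -52:38 -50:40 -48:40 -46:40 46:39 48:39 50:38 52:37 54:36 56:40 58:49 60:61 62:66 64:66 66:65 68:64 70:61 72:62 74:82 76:98 78:102 80:103 82:102 84:84Traceback (most recent call last):
  File "<stdin>", line 12, in <module>
  File "<stdin>", line 5, in prof
  File "h.py", line 9, in proj
    K,R,t=cam(n); q=K@(R@np.array(p,float)+t); return q[:2]/q[2]
          ~~~^^^
  File "h.py", line 4, in cam
    i=robot.camera_info(n); K=np.array([[i["fx"],0,i["cx"]],[0,i["fy"],i["cy"]],[0,0,1]])
ValueError: time passes only in moves, steps and waits
```

```bash
sed -i '1a from functools import lru_cache' h.py; sed -i 's/^def cam(n)/@lru_cache\ndef cam(n)/' h.py; python3 - <<'E'
from h import *
s=robot.get_state(); tp=np.array(tip(s)); Rt=cv2.Rodrigues(np.array([0,-np.radians(12),0.]))[0]
ys=np.arange(-84,85,2.)
def prof(im,n,f):
    px=np.array([proj(n,F2W(f(y))) for y in ys],np.float32)
    return cv2.remap(im,px[None,:,0],px[None,:,1],1)[0]
for n in("top","scene"):
    im=cv2.cvtColor(cv2.imread(f"pics/{n}0.png"),6)
    q=np.mean([prof(im,n,lambda y:(x,y,8)) for x in np.arange(-35,50,2.5)],0)
    print(n,"walls z=8");print(" ".join(f"{int(y)}:{int(v)}" for y,v in zip(ys,q) if 48<abs(y)<78))
    im=cv2.cvtColor(cv2.imread(f"pics/{n}1.png"),6)
    q=np.mean([prof(im,n,lambda y:tp+Rt@[x,y,6]) for x in np.arange(100,140,2.5)],0)
    print(n,"lid top");print(" ".join(f"{int(y)}:{int(v)}" for y,v in zip(ys,q) if 44<abs(y)<70))
    im=cv2.cvtColor(cv2.imread(f"pics/{n}0.png"),6); xs=np.arange(-110,-50,2.)
    px=np.array([[proj(n,F2W((x,y,17.5))) for x in xs] for y in np.arange(-40,41,8)],np.float32)
    print("ledge",*[f"{int(x)}:{int(v)}" for x,v in zip(xs,cv2.remap(im,px[...,0],px[...,1],1).mean(0))])
E
```

```text
top walls z=8
-76:89 -74:89 -72:79 -70:60 -68:52 -66:60 -64:66 -62:67 -60:68 -58:60 -56:44 -54:37 -52:38 -50:40 50:38 52:37 54:36 56:40 58:49 60:61 62:66 64:66 66:65 68:64 70:61 72:62 74:82 76:98
top lid top
-68:78 -66:77 -64:73 -62:67 -60:63 -58:59 -56:72 -54:136 -52:169 -50:171 -48:167 -46:165 46:95 48:90 50:71 52:61 54:60 56:63 58:66 60:69 62:71 64:72 66:72 68:72
ledge -110:95 -108:94 -106:77 -104:52 -102:35 -100:50 -98:65 -96:70 -94:69 -92:70 -90:69 -88:68 -86:68 -84:68 -82:69 -80:70 -78:69 -76:69 -74:68 -72:68 -70:68 -68:65 -66:61 -64:96 -62:133 -60:132 -58:98 -56:89 -54:124 -52:145
scene walls z=8
-76:53 -74:49 -72:47 -70:51 -68:62 -66:70 -64:71 -62:70 -60:65 -58:48 -56:37 -54:34 -52:34 -50:34 50:43 52:46 54:47 56:53 58:63 60:69 62:70 64:71 66:83 68:103 70:115 72:110 74:106 76:109
scene lid top
-68:113 -66:120 -64:94 -62:85 -60:108 -58:134 -56:168 -54:185 -52:187 -50:186 -48:186 -46:185 46:193 48:185 50:177 52:151 54:111 56:83 58:76 60:74 62:74 64:74 66:74 68:73
ledge -110:125 -108:125 -106:125 -104:125 -102:125 -100:122 -98:115 -96:96 -94:80 -92:76 -90:77 -88:77 -86:76 -84:76 -82:76 -80:77 -78:77 -76:76 -74:76 -72:76 -70:75 -68:76 -66:74 -64:68 -62:51 -60:44 -58:43 -56:39 -54:35 -52:40
```

```bash
cat >> h.py <<'E'
O=O+rz(YAW)@[0,.0006,0]
E
python3 - <<'E'
from h import *
print(robot.move_linear(pose(-52,3,12)[0],velocity=.04,threshold=4)); print(tip(st("low")))
robot.pause(.2); F0=np.array(st("rest")["force"])
print(robot.move_linear(pose(-80,3,12)[0],velocity=.025,threshold=2.2)); s=st("touch"); print(tip(s))
robot.pause(.2); s=st("hold"); print(tip(s), rz(YAW).T@(np.array(s["force"])-F0))
E
```

```text
False
low t 11.47 p [0.5794 0.2038 0.1365] F [ 0.24 -0.28 -3.31] M [-0.05  0.36  0.01] op 0.0117 gf 30.0
[-52.04544162  -0.10168482   2.90143234]
rest t 11.68 p [0.5796 0.2039 0.1368] F [-0.93  0.63 -2.78] M [-0.12  0.36  0.02] op 0.0115 gf 30.0
True
touch t 12.44 p [0.5601 0.2012 0.1366] F [ 3.48 -0.02 -1.08] M [-0.08 -0.4  -0.01] op 0.0117 gf 30.0
[-7.14743263e+01  4.25818673e-02  2.93326099e+00]
hold t 12.64 p [0.5602 0.2012 0.1362] F [ 3.37  0.65 -1.49] M [ 0.01 -0.48  0.  ] op 0.0116 gf 30.0
[-71.41623802  -0.07463274   2.60396913] [ 4.25412666 -0.57805098  1.28250035]
```

Contact came about 5.5 to 7 mm past the ledge edge, with about 3 to 4 N along x, which matches the strip. I push in step by step, averaging the force.

```bash
cat >> h.py <<'E'
F0=np.array([-.2,.1,-2.9])
def feel(m="",n=8):
    a=[]
    for _ in range(n): robot.pause(.03); s=robot.get_state(); a.append(np.r_[tip(s),rz(YAW).T@(np.array(s["force"])-F0),s["moment"][1]])
    a=np.mean(a,0); print(m,round(s["time"],2),"tip",a[:3].round(2),"F",a[3:6].round(2),"My",a[6].round(2)); return a
E
python3 - <<'E'
from h import *
feel("0")
for x in (-74,-76,-78):
    r=robot.move_linear(pose(x,2.5,12)[0],velocity=.02,threshold=5); feel(f"{x} {r}")
E
```

```text
0 12.91 tip [-71.53  -0.12   2.52] F [3.21 0.32 1.66] My -0.46
-74 False 13.44 tip [-7.395e+01 -3.000e-02  2.620e+00] F [ 4.52 -0.49  2.15] My -0.76
-76 False 13.96 tip [-7.583e+01 -1.000e-02  2.660e+00] F [ 5.1  -0.28  3.01] My -1.02
-78 False 14.47 tip [-7.761e+01 -2.000e-02  2.750e+00] F [ 6.26 -0.07  3.01] My -1.26
```

```bash
python3 - <<'E'
from h import *
robot.move_linear(pose(-80.2,2.5,12)[0],velocity=.02,threshold=6); feel("in")
for th,h in((9,2.0),(6,1.6),(4.5,1.3),(3,1.0)):
    p,r=pose(-80.2,h,th); k=robot.move_linear(p,velocity=.02,frame=r,threshold=7); feel(f"th{th} {k}",4)
    if k: break
snap(2)
E
```

```text
in 15.0 tip [-7.955e+01 -1.000e-02  2.860e+00] F [ 6.9  -0.09  3.52] My -1.51
th9 False 15.53 tip [-7.939e+01 -6.000e-02  2.250e+00] F [7.03 0.07 4.96] My -1.5
th6 False 16.07 tip [-7.945e+01 -5.000e-02  1.780e+00] F [ 7.06 -0.    4.69] My -1.51
th4.5 False 16.48 tip [-7.944e+01 -6.000e-02  1.500e+00] F [7.33 0.05 4.73] My -1.48
th3 False 16.88 tip [-7.949e+01 -2.000e-02  1.150e+00] F [7.06 0.42 4.14] My -1.48
```

```bash
python3 - <<'E'
from h import *
for th,h in((1.5,.7),(0,.3),(0,-.3),(0,-.8)):
    p,r=pose(-80.2,h,th); k=robot.move_linear(p,velocity=.015,frame=r,threshold=7); feel(f"th{th} {k}",5)
    if k: break
E
```

```text
th1.5 False 17.48 tip [-7.953e+01  1.000e-02  8.400e-01] F [7.25 0.31 4.08] My -1.48
th0 False 17.97 tip [-7.956e+01  2.000e-02  4.000e-01] F [7.27 0.18 3.73] My -1.51
th0 False 18.38 tip [-7.962e+01  4.000e-02 -1.400e-01] F [6.72 0.28 4.23] My -1.47
th0 False 18.8 tip [-7.961e+01  3.000e-02 -5.900e-01] F [ 6.31 -0.15  5.23] My -1.4
```

```bash
python3 - <<'E'
from h import *
snap(3)
a=cv2.imread("pics/scene3.png")[115:240,295:440]
cv2.imwrite("pics/c3.png",cv2.resize(a,None,fx=5,fy=4.8,interpolation=2))
for x,y,z,n in((75-79.5+75,-50,12.5,'far end'),(72.1,-50,12.5,'catch in -y'),(72.1,50,12.5,'catch in +y'),(70.4,-55,6,'lid top far -y'),(70.4,55,6,'lid far +y')):
    u=proj("scene",F2W((x,y,z))); print(n,((u-[295,115])*[5,4.8]).round())
E
```

```text
far end [384. 392.]
catch in -y [386. 395.]
catch in +y [581. 315.]
lid top far -y [370. 405.]
lid far +y [583. 318.]
```

View pics/c3.png

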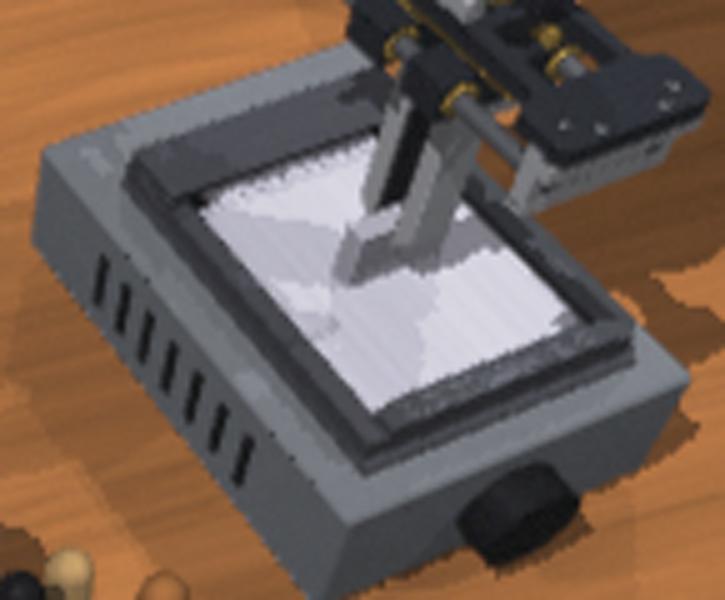

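The picture shows the lid lying flat in the frame: lip under the ledge (about (200,200) to (370,140)), and far edge just inside the catch (375,410) to (575,320). Now I ease it back.

```bash
python3 - <<'E'
from h import *
R0=pose(0,0,0)[1]
for x in (-78.5,-77,-75.7,-74.6):
    k=robot.move_linear(pose(x,-.8,0)[0],velocity=.015,threshold=5); f=feel(f"{x} {k}",5)
    if k or f[3]<1: break
E
```

```text
-78.5 False 19.33 tip [-7.801e+01  5.000e-02 -6.400e-01] F [6.21 0.29 6.13] My -1.35
-77 False 19.75 tip [-7.677e+01  5.000e-02 -7.500e-01] F [5.66 0.36 6.43] My -1.22
-75.7 False 20.17 tip [-7.573e+01  1.000e-02 -8.200e-01] F [3.69 0.52 6.72] My -0.71
-74.6 False 20.58 tip [-7.471e+01  1.000e-02 -8.600e-01] F [2.16 0.42 6.31] My -0.39
```

```bash
python3 - <<'E'
from h import *
robot.move_linear(pose(-74.2,-.4,0)[0],velocity=.015,threshold=5); feel("pre",5)
robot.gripper_to(.04); st("open")
p=pose(-74.2,0,0)[0]; print(robot.move_linear(p+[0,0,.06],velocity=.06,threshold=6)); st("up")
robot.move_linear(p+[-.1,0.03,.2],velocity=.15); st("away")
snap(4)
a=cv2.imread("pics/scene4.png")[115:240,295:440]; b=cv2.imread("pics/top4.png")[140:255,105:215]
o=np.zeros((600,800,3),np.uint8); o[:375,:435]=cv2.resize(a,None,fx=3,fy=3,interpolation=2); o[:345,440:770]=cv2.resize(b,None,fx=3,fy=3,interpolation=2); o[376:568,0:256]=cv2.resize(cv2.imread("pics/scene4.png"),(256,192)); 
cv2.imwrite("pics/c4.png",o)
E
```

```text
pre 21.0 tip [-7.443e+01 -2.000e-02 -5.900e-01] F [1.96 0.02 0.73] My -0.39
open t 21.63 p [0.5652 0.2019 0.1166] F [0.7  0.04 0.36] M [-0.07  0.04  0.06] op 0.0396 gf 0.0
False
up t 22.79 p [0.5651 0.2019 0.1766] F [-0.37 -0.13  0.61] M [-0.09  0.07 -0.08] op 0.0402 gf 0.0
away t 24.11 p [0.4653 0.2316 0.3166] F [ 0.42 -0.58 -0.71] M [-0.06  0.04  0.01] op 0.04 gf 0.0
```

View pics/c4.png

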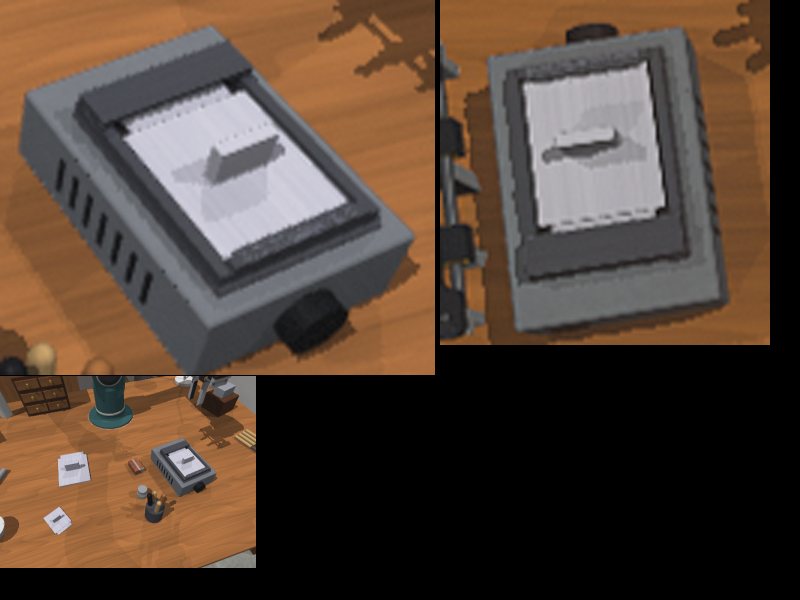

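The lid lies flat. The lip step shows just in front of the ledge, the far end has gone under the catch, and the fin is upright and free. The bystanders are where they were, and the arm is clear.

```bash
python3 -c "
from rig import robot
print(robot.sign_off())"
```

```text
the job is handed in; nothing more can be done
None
```

The middle-sized lid is back on the extractor, lying flat under both the ledge and the catch; I let go, the arm is clear, and the job was handed in at about 24 s.

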